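# Roll an edge seal strip flush with a hand roller

### The job

Free the yellow seal strip on the aluminium rail by turning the red wing knob clockwise (it has a left-hand thread) until its steel keeper finger has swung right off the strip and lies alongside it. Then take the hand roller from its stand, roll its wheel firmly along the strip so that all six links are pressed down flush, in one pass without lifting the wheel off before the last link is down, and hang the roller back in its stand. Touch the strip only with the roller, and leave the bottle, beakers and case where they are.

Things in the scene. Friction and masses are not known exactly. Their poses are not given: they have to be found in the camera images.
- seal_rail: Aluminium rail block fixed to the desk, 210 x 100 mm (its x, y), flat top 22 mm above the desk. Origin: centre of its underside, on the desk. A straight channel runs along its x at y = +20 mm and holds the yellow strip; the flat top continues beside the channel and 21 mm beyond each end of the strip (strip from x = -84 to +84 mm). Its -x end is the one nearer the robot.
- strip: The strip of six yellow links, each 27 x 14 mm on top, in a row along x at 28 mm pitch with a thin black line along each. Origin: centre of the strip, level with the rail's flat top; axes as the rail's. Links standing up are up to 6 mm proud of the rail's top, seated ones 0.5 mm. A tall viscometer stands left of the rail and a bath right of it: pass in front of them.
- link_0 (a joint): How far link 0 of the strip (centre at x = -70 mm, y = +20 mm in the rail's frame) is pressed down, m: 0 is fully up (6 mm proud), 0.0055 is its bottom stop (flush). It resists with about 7 N, has no spring and stays where it is pushed.
- link_1 (a joint): How far link 1 of the strip (centre at x = -42 mm, y = +20 mm in the rail's frame) is pressed down, m: 0 is fully up (6 mm proud), 0.0055 is its bottom stop (flush). It resists with about 7 N, has no spring and stays where it is pushed.
- link_2 (a joint): How far link 2 of the strip (centre at x = -14 mm, y = +20 mm in the rail's frame) is pressed down, m: 0 is fully up (6 mm proud), 0.0055 is its bottom stop (flush). It resists with about 7 N, has no spring and stays where it is pushed.
- link_3 (a joint): How far link 3 of the strip (centre at x = 14 mm, y = +20 mm in the rail's frame) is pressed down, m: 0 is fully up (6 mm proud), 0.0055 is its bottom stop (flush). It resists with about 7 N, has no spring and stays where it is pushed.
- link_4 (a joint): How far link 4 of the strip (centre at x = 42 mm, y = +20 mm in the rail's frame) is pressed down, m: 0 is fully up (6 mm proud), 0.0055 is its bottom stop (flush). It resists with about 7 N, has no spring and stays where it is pushed.
- link_5 (a joint): How far link 5 of the strip (centre at x = 70 mm, y = +20 mm in the rail's frame) is pressed down, m: 0 is fully up (6 mm proud), 0.0055 is its bottom stop (flush). It resists with about 7 N, has no spring and stays where it is pushed.
- keeper (a joint): Turn of the wing knob with its keeper finger, rad: grows clockwise seen from above, 0 to 1.5 (stop). At 0 the finger (54 mm long from the axis, 14 mm wide, its underside 9 mm and its top 15 mm above the rail's top) and the wing both point along the rail's +y, across link 0; near 1.4 both point along the rail's +x, beside the strip. Stiff (0.12 N m), stays where it is left. Under 1.25 the finger can foul the roller.
- keeper_grip (a point): Centre of the red wing of the knob, on its vertical axis (at x = -70, y = -30 mm in the rail's frame), 61 mm above the desk. Wing: 52 mm long (along the point's y axis), 14 mm thick (point's x), 22 mm high, so from 50 to 72 mm above the desk. The steel finger runs below it along the point's +y.
- roller_stand: Stand fixed to the desk: base 100 x 70 mm (its x, y), 6 mm thick, and two grey walls, 70 mm long along y, from x = 29 to 39 mm either side, tops 60 mm above the desk. Origin: centre of its underside. The roller hangs in it with its steel plate lying on the wall tops, the wheel between the walls with 7 mm free either side (29 mm to the walls, 22 mm wheel radius).
- roller_grip (a point): Centre of the wooden handle of the hand roller (about 0.36 kg). Handle: 80 mm long (point's y, parallel to the axle), 22 mm thick (point's x, the rolling direction), 42 mm high. Under it, from 21 to 27 mm below this point, a steel plate 80 mm (x) by 58 mm (y); 55 mm below this point the axle; 77 mm below it the underside of the wheel. Hanging in the stand this point is 87 mm above the desk, within 7 mm of the stand's vertical axis, axes as the stand's.
- roller_wheel: Black wheel of the roller, radius 22 mm, 40 mm wide, free to turn. Origin: the middle of its axle; only its position matters as it turns.
- wash_bottle_mid (a point): White wash bottle with spout, about 73 mm across, 187 mm tall; point 90 mm up. Leave alone.
- beaker_mid (a point): Small clear beaker, 52 mm across, 46 mm tall; its middle. Leave alone.
- probe_case_mid (a point): Flat black case, 62 (x) x 125 (y) x 31 mm; its middle. Leave alone.
- tool_beaker_mid (a point): Beaker with a blue pen and brush in it, about 80 mm across, 144 mm tall; point 46 mm up. Leave alone.

How it is judged:
By the outcome, as a careful person would: the job done as asked, in the order asked, and still so for the second after the job is handed in, with the robot touching nothing.
It also fails if it takes over 72 s, if anything falls off the work surface, if the arm or the gripper's body presses on something with over 40 N, if the wrist force passes 120 N, or if a joint passes its speed limit or range.

### The arm

A 6-joint arm with a two-finger parallel gripper is mounted at the origin on a cart in front of the work surface, level with it; the furniture and walls round the work are solid. World frame = base frame: x ahead of the robot, y to its left, z up, the work surface at z = 0. Lengths are in m, angles in rad, forces in N, time in s.
With the tool pointing down it reaches from about 0.3 to 0.775 m from the base axis. Payload 14.6 kg.
Tool frame: the origin (TCP) lies at the very end of the fingers, on their centre line; the grasp point (between the pads) lies 19 mm behind it; x points along the fingers, z is the direction in which the jaws open and shut, and the axes are right-handed (so a half turn about x gives the same grasp; the last joint's range is limited). The gripper opens to 94 mm and grips with 3 to 60 N. Pads are 16 mm wide; open, the fingers measure 119 mm over their backs; the gripper's body (75 mm by 177 mm) begins 78 mm behind the grasp point.
Start: joints at [1.169, 0.3, 1.521, -0, 1.321, -0.067], TCP at [0.181, 0.519, 0.205] pointing down, gripper open.
Joint ranges: [-3.03, 3.03], [-0.79, 2.21], [0.23, 2.52], [-1.04, 4.18], [0, 3.07], [-2.55, 2.55]. Speed limits (rad/s): [2.22, 2.22, 2.57, 3.14, 3.14, 3.14].

### API

Orientations are given as [roll, pitch, yaw] about the fixed x, y, z axes, in that order (R = Rz(yaw) Ry(pitch) Rx(roll)).
In Python, from station import ctrl gives the robot as it stands. The module is installed in compiled form; this text tells all that it offers.
- The arm moves only by the tool servo_tool, never from a script. Its argument "motion" is one flat list of numbers, 4 for each row, row after row: the shift along the tool's x, y, z in mm, then the turn about the tool's x in degrees. In form: [dx, dy, dz, roll, dx, dy, dz, roll, ...]. A call has 1 to 20 rows; each row is the pose to reach, as a shift and turn from the pose commanded when the call began, along the tool's axes at that moment; what a row does not reach only later rows make up. A row lasts 1/8 s, in which the tool goes at most 62.5 mm and 10.7 degrees, less where a joint would pass 70% of its speed; a pose out of reach is approached as far as the arm can. A call with a gripper value outside its range is refused whole. "gripper" is the opening, from 0 (shut) to 1 (fully open), set as the call begins (left out, the last holds). The fingers move at their own pace and stop on an object; "force" is the grip in N (left out, the last holds). Time passes only in rows, so rows that repeat a pose let the fingers close. It gives the time, the measured TCP pose, the force and the opening at its end, in the units of the state.
- ctrl.get_obs(): the state, without advancing time (a new reading comes with each control period).
- ctrl.camera(name): name is "scene" or "side" or "wrist"; returns a dict with "color" (480x640x3 uint8, red, green, blue), "z_map" (480x640 float32, m along the optical axis (not along the pixel's ray), 0 where there is no reading), "fx", "fy", "cx", "cy" (pixels), "rvec" (rotation vector, rad) and "tvec" (3), from world to camera coordinates, as OpenCV has them. Camera axes: x right, y down, z forward; pixel columns grow to the right and rows downward; lengths in m; the calibration is good to about 2 mm. A picture is of the moment at which its call begins.
- ctrl.hand_in(): hands the job in, once; it reports no verdict.
The state is a dict: "time_s": time; "qpos": joint angles; "joint_vel": joint speeds; "tau": joint torques, N m; "ee_pos": TCP position; "eef_rot": TCP orientation; "force": force on the tool from outside, world axes, zero at the start; "moment": the same for the moment, N m; "grip_width": finger opening in m.
Only numpy, scipy, OpenCV 4.12 (cv2) and the standard library are available. Lean on these libraries where they do the work, as an engineer would, in place of code of your own. Each camera call takes 0.05 s, during which the arm holds its last target.

## Working session

There is one attempt and no reset: what is moved stays moved. The work goes in short steps, Python scripts to look and compute and a tool call to move; the robot and the scene stay as the last step left them, time stands still between calls to the robot, and variables do not carry over. Pictures are saved under pics/ and viewed, and the job is handed in when it is done.

Besides the shell and the picture viewer there is one more tool, called after "Call:" in YAML: its name, and indented under it one key for each argument. servo_tool: Moves the arm, as the interface text tells. Its arguments: {"type":"object","properties":{"motion":{"type":"array","items":{"type":"number"}},"gripper":{"type":"number"},"force":{"type":"number"}},"required":["motion"]}

```bash
mkdir -p pics; ls; python3 - <<'E'
from station import ctrl
import cv2,numpy as np,pickle
d={}
for n in("scene","side","wrist"):
    c=ctrl.camera(n); d[n]=c
    cv2.imwrite(f"pics/a_{n}.png",c["color"][:,:,::-1])
    R=cv2.Rodrigues(np.array(c["rvec"],float))[0]; print(n,c["fx"],c["cx"],-R.T@np.array(c["tvec"]).ravel(),R[2])
pickle.dump(d,open("a.pkl","wb"))
print(ctrl.get_obs())
E
```

```text
pics
scene 597.625446859377 316.5166046643544 [0.01953111 0.71743794 1.23714878] [ 0.3461379  -0.5528017  -0.75802298]
side 529.3254184322954 321.1578098054822 [0.78328677 0.79401264 0.60412792] [-0.22913778 -0.85603777 -0.46335216]
wrist 394.60467974430236 321.0251411055168 [0.10602854 0.54625367 0.3846774 ] [ 0.25835267 -0.09084637 -0.96176964]
{'time_s': 0.15, 'qpos': array([ 1.16941146e+00,  3.00345348e-01,  1.52144347e+00,  3.12507911e-05,
        1.32071648e+00, -6.66396087e-02]), 'joint_vel': array([-0.00019413, -0.00197572, -0.00308717, -0.00030547,  0.00071416,
       -0.00037706]), 'tau': array([ 2.85402450e-03, -5.31952715e+01, -3.52823067e+01,  7.09434506e-02,
        2.35476281e-02, -9.54822440e-05]), 'ee_pos': array([0.18062519, 0.51927516, 0.20501353]), 'eef_rot': array([ 3.04179622,  1.56988318, -2.00534577]), 'force': array([-0.13835844,  0.0005853 , -0.10649255]), 'moment': array([ 0.01000705,  0.03353981, -0.0197713 ]), 'grip_width': 0.09441259509856137}
```

View pics/a_scene.png

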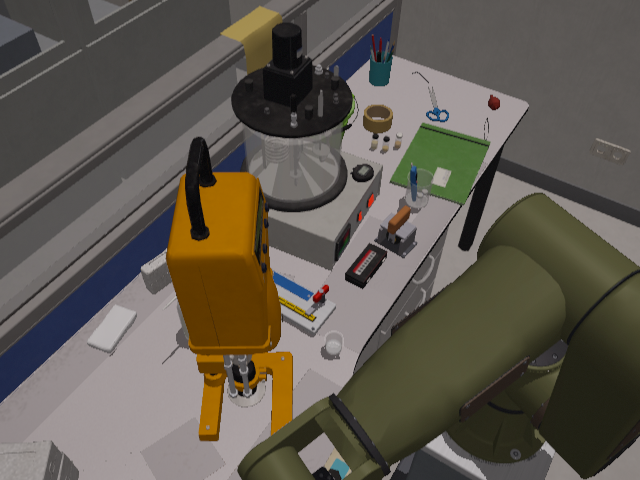

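View pics/a_side.png

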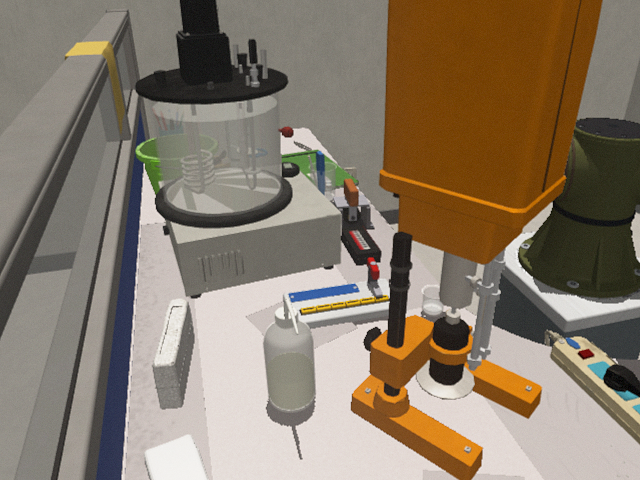

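View pics/a_wrist.png

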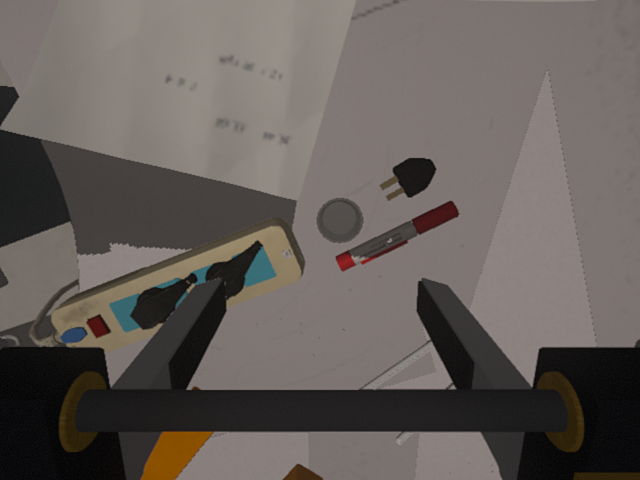

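The scene view shows the rail near (300,300), knob (320,293), beaker (333,345), case (366,265), roller and stand (398,225) and tool beaker (415,190). The side view shows the rail near (340,300), knob (373,272) and roller (352,195).

```bash
cat > h.py <<'E'
import cv2,numpy as np,pickle
def cloud(c):
    R=cv2.Rodrigues(np.array(c["rvec"],float))[0];t=np.array(c["tvec"],float).ravel()
    z=c["z_map"].astype(float);v,u=np.mgrid[0:480,0:640]
    P=np.stack([(u-c["cx"])/c["fx"]*z,(v-c["cy"])/c["fy"]*z,z],-1)
    W=(P-t)@R; W[z==0]=np.nan
    return W
def ray(c,u,v,h):
    R=cv2.Rodrigues(np.array(c["rvec"],float))[0];t=np.array(c["tvec"],float).ravel()
    d=R.T@np.array([(u-c["cx"])/c["fx"],(v-c["cy"])/c["fy"],1]);o=-R.T@t
    return o+d*(h-o[2])/d[2]
def proj(c,p):
    return cv2.projectPoints(np.array(p,float).reshape(-1,3),np.array(c["rvec"],float),np.array(c["tvec"],float),np.array([[c["fx"],0,c["cx"]],[0,c["fy"],c["cy"]],[0,0,1]]),None)[0].reshape(-1,2)
E
python3 - <<'E'
from h import *
d=pickle.load(open("a.pkl","rb"))
for n,(x0,y0,w,h) in {"scene":(240,150,220,220),"side":(270,150,170,180)}.items():
    im=d[n]["color"][y0:y0+h,x0:x0+w,::-1]
    s=600//h; cv2.imwrite(f"pics/b_{n}.png",cv2.resize(im,None,fx=s*1.0,fy=s*1.0,interpolation=cv2.INTER_CUBIC))
    W=cloud(d[n]);hsv=cv2.cvtColor(d[n]["color"],cv2.COLOR_RGB2HSV)
    H,S,V=hsv[...,0].astype(int),hsv[...,1],hsv[...,2]
    roi=np.zeros((480,640),bool);roi[y0:y0+h,x0:x0+w]=1
    for nm,m in {"red":((H<6)|(H>174))&(S>150)&(V>80),"yellow":(H>22)&(H<32)&(S>150),"wood":(H>=6)&(H<20)&(S>120),"blue":(H>100)&(H<125)&(S>120)}.items():
        m=(m&roi).astype(np.uint8)
        k,l,st,ce=cv2.connectedComponentsWithStats(m)
        for i in range(1,k):
            if st[i,4]>25:
                p=W[l==i]; print(n,nm,st[i],np.nanmedian(p,0).round(4),np.nanmin(p,0).round(3),np.nanmax(p,0).round(3))
E
```

```text
scene red [368 194   6  13  49] [ 0.5187 -0.3584  0.0649] [ 0.515 -0.396  0.043] [ 0.531 -0.343  0.079]
scene red [353 250  18  23  66] [ 0.4443 -0.1803  0.0302] [ 0.439 -0.229  0.024] [ 0.449 -0.136  0.038]
scene red [313 285  16  15  82] [ 0.4616 -0.0091  0.0706] [ 0.455 -0.04   0.061] [0.472 0.012 0.077]
scene yellow [279 296  36  25 186] [0.5046 0.0356 0.0269] [0.451 0.022 0.018] [0.562 0.044 0.036]
scene wood [ 240  171   53  199 5935] [0.3892 0.2888 0.4836] [ 0.362 -0.191  0.021] [0.83  0.347 0.613]
scene wood [388 206  23  28 327] [ 0.4074 -0.3033  0.1038] [ 0.397 -0.455  0.   ] [ 0.446 -0.27   0.113]
scene blue [240 150   5  19  64] [ 0.924  -0.3005  0.0685] [ 0.917 -0.316  0.031] [ 0.929 -0.287  0.098]
scene blue [411 166   6  20  92] [ 0.4441 -0.4542  0.1227] [ 0.435 -0.61   0.011] [ 0.504 -0.444  0.148]
scene blue [273 272  40  28 386] [ 0.5522 -0.0185  0.0219] [ 0.495 -0.035  0.012] [ 0.617 -0.003  0.03 ]
side red [349 231  14  19  59] [ 0.4433 -0.1781  0.0308] [ 0.44  -0.229  0.028] [ 0.447 -0.14   0.033]
side red [367 257  12  22 137] [ 4.678e-01 -2.000e-04  6.850e-02] [ 0.423 -0.143  0.007] [0.474 0.013 0.073]
side yellow [346 299  29   6  48] [0.5069 0.035  0.0272] [0.481 0.026 0.024] [0.533 0.041 0.03 ]
side yellow [331 303  14   5  26] [0.5531 0.0344 0.0271] [0.538 0.017 0.021] [0.561 0.038 0.029]
side yellow [301 306  17   6  30] [0.6073 0.0322 0.0273] [0.588 0.024 0.025] [0.618 0.038 0.029]
side wood [ 379  150   61   99 4476] [0.5368 0.2921 0.3645] [-0.315 -1.654 -0.751] [0.566 0.321 0.416]
side wood [344 179  14  27 294] [ 0.4181 -0.2933  0.0991] [ 0.4   -0.354  0.071] [ 0.426 -0.269  0.111]
side wood [404 315  30  15 357] [0.5027 0.2602 0.1432] [ 0.39   0.077 -0.001] [0.542 0.296 0.187]
side blue [316 151   8  24 132] [ 0.4502 -0.4544  0.1209] [ 0.442 -0.475  0.084] [ 0.458 -0.444  0.145]
side blue [289 284  70  18 541] [ 0.5638 -0.0191  0.0226] [ 0.496 -0.037  0.02 ] [ 0.629 -0.003  0.026]
```

View pics/b_scene.png

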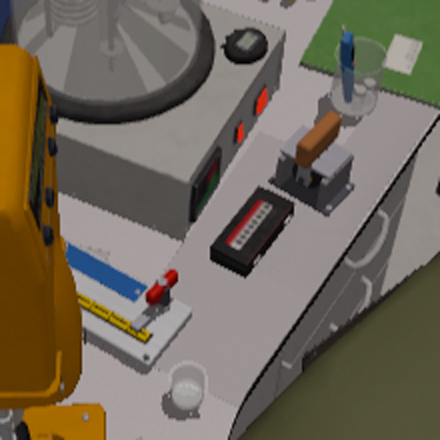

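View pics/b_side.png

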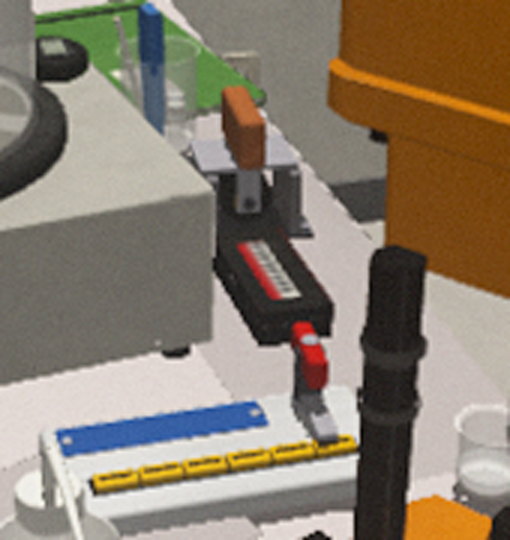

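```bash
python3 - <<'E'
from h import *
from scipy.spatial.transform import Rotation as Ro
d=pickle.load(open("a.pkl","rb"))
R=Ro.from_euler('xyz',[3.04179622,1.56988318,-2.00534577]).as_matrix();print(R.round(3))
for n in("scene","side"):
    W=cloud(d[n]);hsv=cv2.cvtColor(d[n]["color"],cv2.COLOR_RGB2HSV)
    H,S,V=hsv[...,0].astype(int),hsv[...,1],hsv[...,2]
    def fit(m,nm):
        P=W[m];P=P[~np.isnan(P[:,0])];c=np.median(P,0);q=P[:,:2]-P[:,:2].mean(0)
        w,v=np.linalg.eigh(q.T@q);a=v[:,1]*np.sign(v[0,1]);print(n,nm,len(P),P.mean(0).round(4),"ang",np.degrees(np.arctan2(a[1],a[0])).round(1),"ext",(q@a).min().round(4),(q@a).max().round(4),(q@v[:,0]).min().round(4),(q@v[:,0]).max().round(4))
    B=(W[...,2]<.03)&(W[...,2]>.015)&(abs(W[...,1])<.1)&(W[...,0]>.4)
    fit((H>22)&(H<32)&(S>130)&B,"yel")
    fit((H>100)&(H<125)&(S>120)&B,"blue")
    fit(((H<8)|(H>172))&(S>130)&(W[...,2]<.08)&(W[...,2]>.06)&(abs(W[...,1])<.06)&(W[...,0]>.4)&(W[...,0]<.5),"red")
    fit((W[...,2]<.025)&(W[...,2]>.018)&(S<80)&(abs(W[...,1])<.12)&(W[...,0]>.42)&(W[...,0]<.7),"railtop")
    fit((W[...,2]<.115)&(W[...,2]>.103)&(H<20)&(S>100)&(abs(W[...,1]+.3)<.06)&(abs(W[...,0]-.42)<.06),"handle")
    fit((W[...,2]<.07)&(W[...,2]>.055)&(S<80)&(abs(W[...,1]+.3)<.07)&(abs(W[...,0]-.42)<.07),"plate")
    fit((W[...,2]<.035)&(W[...,2]>.027)&(abs(W[...,1]+.18)<.08)&(abs(W[...,0]-.44)<.06),"case")
    m=(H>8)&(H<25)&(S>150)&(W[...,2]<.7)&(W[...,1]>.12)&(W[...,0]>.2)&(W[...,1]<.5)
    P=W[m]; r=np.hypot(P[:,0],P[:,1]);print("visc",P.min(0),P.max(0),np.percentile(r,[0,1,5]),P[r.argmin()])
    m=(W[...,2]>.02)&(W[...,2]<.6)&(W[...,0]>.25)&(W[...,0]<1)&(abs(W[...,1])<.6)
    # height map
    P=W[m];print("bath min", [ (y,P[(abs(P[:,1]-y)<.02)&(P[:,2]>.06),0].min().round(3) if ((abs(P[:,1]-y)<.02)&(P[:,2]>.06)).any() else None) for y in np.arange(-.5,.4,.04).round(2)])
    P=W[(abs(W[...,2])<.003)&(W[...,0]>.2)&(W[...,0]<.8)];print("desk front", [(y,P[abs(P[:,1]-y)<.02,0].min().round(3)) for y in np.arange(-.4,.3,.1).round(2) if (abs(P[:,1]-y)<.02).any()])
E
```

```text
[[-0.    -0.944  0.329]
 [-0.001  0.329  0.944]
 [-1.     0.    -0.001]]
scene yel 163 [0.504  0.0346 0.0261] ang -2.5 ext -0.053 0.0586 -0.0085 0.0107
scene blue 470 [ 0.6206 -0.0032  0.0219] ang 12.0 ext -0.1275 0.3205 -0.0375 0.0332
scene red 111 [ 0.462  -0.0113  0.0692] ang 82.2 ext -0.028 0.0242 -0.0099 0.0064
scene railtop 1029 [0.5024 0.0054 0.0213] ang -37.0 ext -0.0918 0.2069 -0.0625 0.1021
scene handle 176 [ 0.4102 -0.3123  0.1071] ang 84.2 ext -0.0401 0.0419 -0.0114 0.013
scene plate 341 [ 0.4018 -0.3073  0.0638] ang 2.8 ext -0.0358 0.0527 -0.0375 0.0427
scene case 703 [ 0.4315 -0.1819  0.0306] ang 86.6 ext -0.0673 0.0667 -0.0693 0.0309
visc [0.34868013 0.14548432 0.00399049] [0.56233891 0.41359129 0.69754957] [0.44617398 0.45452952 0.46909208] [0.388576   0.21927133 0.01151218]
bath min [(np.float64(-0.5), np.float64(0.398)), (np.float64(-0.46), np.float64(0.398)), (np.float64(-0.42), np.float64(0.526)), (np.float64(-0.38), np.float64(0.517)), (np.float64(-0.34), np.float64(0.368)), (np.float64(-0.3), np.float64(0.37)), (np.float64(-0.26), np.float64(0.378)), (np.float64
[... 2111 characters left out ...]
float64(-0.02), np.float64(0.455)), (np.float64(0.02), np.float64(0.461)), (np.float64(0.06), np.float64(0.813)), (np.float64(0.1), np.float64(0.819)), (np.float64(0.14), np.float64(0.826)), (np.float64(0.18), np.float64(0.644)), (np.float64(0.22), np.float64(0.5)), (np.float64(0.26), np.float64(0.42)), (np.float64(0.3), np.float64(0.364)), (np.float64(0.34), np.float64(0.366)), (np.float64(0.38), np.float64(0.42))]
desk front [(np.float64(-0.4), np.float64(0.318)), (np.float64(-0.3), np.float64(0.318)), (np.float64(-0.2), np.float64(0.341)), (np.float64(-0.1), np.float64(0.32)), (np.float64(-0.0), np.float64(0.32)), (np.float64(0.1), np.float64(0.302)), (np.float64(0.2), np.float64(0.209))]
```

```bash
python3 - <<'E'
from h import *
d=pickle.load(open("a.pkl","rb"))
P=np.concatenate([cloud(d[n]).reshape(-1,3) for n in("scene","side")]);P=P[~np.isnan(P[:,0])]
P=P[(P[:,0]>.33)&(P[:,0]<.8)]
for z in np.arange(.01,.75,.06):
    q=P[(P[:,2]>z)&(P[:,2]<z+.06)]
    a=q[(q[:,1]>.08)&(q[:,1]<.45)]; b=q[(q[:,1]<-.04)&(q[:,1]>-.6)&(q[:,0]>.45)]
    f=lambda s:"none" if len(s)<5 else f"n{len(s)} x {np.percentile(s[:,0],.5):.3f}..{s[:,0].max():.3f} y {np.percentile(s[:,1],.5):.3f}..{np.percentile(s[:,1],99.5):.3f}"
    print(f"{z:.2f} L {f(a)} | R {f(b)} R y>-.12: {f(b[b[:,1]>-.12])}")
E
```

```text
0.01 L n14029 x 0.336..0.800 y 0.083..0.410 | R n5420 x 0.451..0.800 y -0.573..-0.086 R y>-.12: n4108 x 0.499..0.800 y -0.120..-0.086
0.07 L n5739 x 0.422..0.712 y 0.190..0.338 | R n6314 x 0.452..0.800 y -0.521..-0.087 R y>-.12: n4993 x 0.499..0.800 y -0.120..-0.086
0.13 L n5445 x 0.425..0.697 y 0.193..0.336 | R n11197 x 0.499..0.800 y -0.549..-0.093 R y>-.12: n1163 x 0.507..0.800 y -0.120..-0.089
0.19 L n3183 x 0.424..0.563 y 0.273..0.338 | R n4597 x 0.587..0.800 y -0.297..-0.139 R y>-.12: none
0.25 L n2987 x 0.380..0.562 y 0.262..0.364 | R n5043 x 0.588..0.800 y -0.300..-0.139 R y>-.12: none
0.31 L n6838 x 0.365..0.566 y 0.228..0.390 | R n4856 x 0.588..0.800 y -0.287..-0.139 R y>-.12: none
0.37 L n12199 x 0.368..0.566 y 0.234..0.387 | R n10066 x 0.572..0.800 y -0.396..-0.122 R y>-.12: n8 x 0.711..0.724 y -0.120..-0.119
0.43 L n13491 x 0.367..0.563 y 0.231..0.387 | R n3347 x 0.614..0.771 y -0.313..-0.167 R y>-.12: none
0.49 L n15921 x 0.367..0.564 y 0.244..0.388 | R n1638 x 0.691..0.757 y -0.290..-0.234 R y>-.12: none
0.55 L n10532 x 0.370..0.564 y 0.193..0.389 | R n305 x 0.694..0.756 y -0.298..-0.237 R y>-.12: none
0.61 L n2436 x 0.395..0.548 y 0.208..0.372 | R none R y>-.12: none
0.67 L n1026 x 0.446..0.513 y 0.242..0.341 | R none R y>-.12: none
0.73 L none | R none R y>-.12: none
```

```bash
python3 - <<'E'
from h import *
d=pickle.load(open("a.pkl","rb"))
P=np.concatenate([cloud(d[n]).reshape(-1,3) for n in("scene","side")]);P=P[~np.isnan(P[:,0])]
q=P[(P[:,1]<-.08)&(P[:,1]>-.2)&(P[:,0]>.48)&(P[:,0]<.64)&(P[:,2]>.02)&(P[:,2]<.3)]
h,e=np.histogram(q[:,2],bins=np.arange(.02,.3,.01));print(list(zip(e.round(2),h)))
t=q[(q[:,2]>.1)&(q[:,2]<.16)]
for y in np.arange(-.2,-.08,.01): 
    s=t[(t[:,1]>y)&(t[:,1]<=y+.01)]
    if len(s): print(round(y,3),len(s),np.percentile(s[:,0],[1,50]).round(3),np.percentile(s[:,2],[50,99]).round(3))
E
```

```text
[(np.float64(0.02), np.int64(399)), (np.float64(0.03), np.int64(423)), (np.float64(0.04), np.int64(439)), (np.float64(0.05), np.int64(427)), (np.float64(0.06), np.int64(444)), (np.float64(0.07), np.int64(449)), (np.float64(0.08), np.int64(461)), (np.float64(0.09), np.int64(466)), (np.float64(0.1), np.int64(523)), (np.float64(0.11), np.int64(467)), (np.float64(0.12), np.int64(532)), (np.float64(0.13), np.int64(2494)), (np.float64(0.14), np.int64(341)), (np.float64(0.15), np.int64(222)), (np.float64(0.16), np.int64(108)), (np.float64(0.17), np.int64(109)), (np.float64(0.18), np.int64(113)), (np.float64(0.19), np.int64(109)), (np.float64(0.2), np.int64(115)), (np.float64(0.21), np.int64(120)), (np.float64(0.22), np.int64(123)), (np.float64(0.23), np.int64(131)), (np.float64(0.24), np.int64(124)), (np.float64(0.25), np.int64(121)), (np.float64(0.26), np.int64(126)), (np.float64(0.27), np.int64(135)), (np.float64(0.28), np.int64(122))]
-0.2 310 [0.502 0.571] [0.135 0.16 ]
-0.19 311 [0.502 0.57 ] [0.135 0.159]
-0.18 377 [0.498 0.578] [0.135 0.159]
-0.17 366 [0.499 0.583] [0.135 0.157]
-0.16 389 [0.499 0.58 ] [0.135 0.151]
-0.15 397 [0.496 0.575] [0.135 0.149]
-0.14 329 [0.499 0.569] [0.134 0.139]
-0.13 438 [0.496 0.547] [0.134 0.139]
-0.12 1167 [0.498 0.557] [0.121 0.137]
-0.11 495 [0.567 0.618] [0.118 0.137]
```

Call:
servo_tool:
  motion: [0,-16,-45,0,0,-31,-90,0,0,-47,-136,0,0,-62,-181,5,0,-78,-226,10,0,-110,-253,19,0,-142,-279,28,0,-174,-306,37,0,-206,-333,46,0,-238,-359,55,0,-270,-386,64,0,-301,-413,70,7,-330,-411,73,14,-358,-410,73,21,-386,-408,73,28,-414,-407,73,35,-442,-406,73,35,-442,-406,73,35,-442,-406,73]
  gripper: 1

```text
time_s: 2.52
ee_pos: [0.4642, -0.0091, 0.1704]
eef_rot: [3.031, 1.57, 2.993]
force: [-0.8, 0.0, 0.5]
grip_width: 0.0939
```

```bash
cat > st.py <<'E'
from station import ctrl
from scipy.spatial.transform import Rotation as Ro
from h import *
def pose():
    o=ctrl.get_obs();R=Ro.from_euler('xyz',o['eef_rot']).as_matrix();return o,R
def delta(tgt):
    o,R=pose();return (R.T@(np.array(tgt)-o['ee_pos'])*1000).round(1)
E
python3 - <<'E'
from st import *
o,R=pose();print(o['ee_pos'],R.round(3),np.degrees(np.arctan2(R[1,2],R[0,2])))
d={}
for n in("wrist","side","scene"):
    d[n]=ctrl.camera(n);cv2.imwrite(f"pics/c_{n}.png",d[n]["color"][:,:,::-1])
pickle.dump(d,open("c.pkl","wb"))
E
```

```text
[ 0.46419449 -0.00906706  0.17038061] [[-0.001  0.038  0.999]
 [ 0.     0.999 -0.038]
 [-1.     0.    -0.001]] -2.1814572085155586
```

View pics/c_wrist.png

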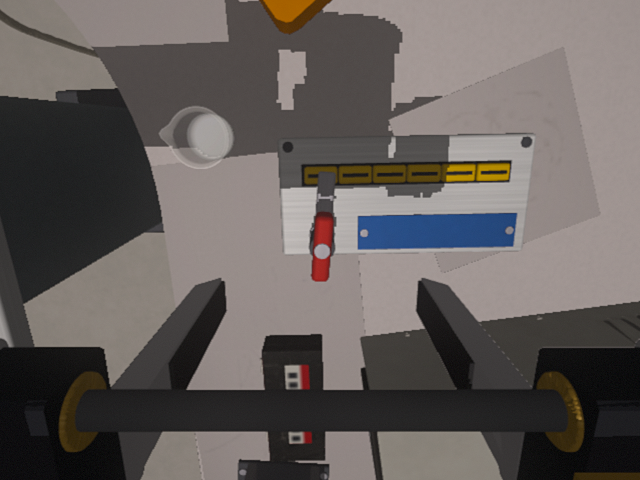

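View pics/c_scene.png

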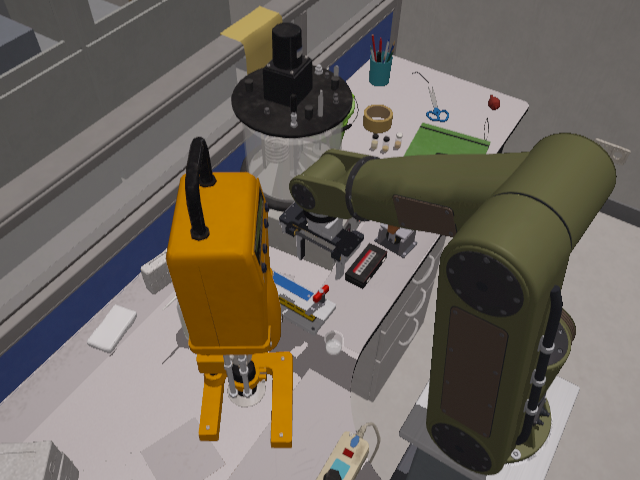

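The wrist view shows the rail with corners near (281,137), (535,134), (523,249), (283,253), the strip from (303,175) to (511,171), and the red wing centred near (321,248).

```bash
python3 - <<'E'
from h import *
d=pickle.load(open("c.pkl","rb"));c=d["wrist"];W=cloud(c)
hsv=cv2.cvtColor(c["color"],cv2.COLOR_RGB2HSV);H,S,V=[hsv[...,i].astype(int) for i in range(3)]
for nm,m,h,(x0,y0,x1,y1) in [("yel",(H>20)&(H<33)&(S>120),.027,(290,150,530,200)),("blue",(H>100)&(H<125)&(S>120),.022,(340,200,530,260)),("red",((H<8)|(H>172))&(S>130),.072,(300,190,345,290)),("case",None,.031,(255,330,330,460))]:
    if m is None: continue
    k=np.zeros_like(m);k[y0:y1,x0:x1]=1;v,u=np.nonzero(m&k)
    pts=np.stack([u,v],1).astype(np.float32)
    r=cv2.minAreaRect(pts); b=cv2.boxPoints(r)
    Q=np.array([ray(c,*p,h) for p in b]);ctr=Q.mean(0);e=[Q[1]-Q[0],Q[2]-Q[1]]
    e.sort(key=np.linalg.norm)
    print(nm,b.round().tolist(),ctr.round(4),[np.linalg.norm(x).round(4) for x in e],"ang",np.degrees(np.arctan2(e[1][1],e[1][0])).round(2),"zmed",np.nanmedian(W[v,u,2]).round(4))
    P=W[v,u]; print("   cloud mean",np.nanmean(P,0).round(4))
    if nm=="red":
        top=(P[:,2]>.068);print("   top n",top.sum(),np.nanmean(P[top],0).round(4))
        T=np.array([ray(c,a,b_,.072) for a,b_ in zip(u[top],v[top])])
        q=T[:,:2]-T[:,:2].mean(0);w,vv=np.linalg.eigh(q.T@q);a=vv[:,1]*np.sign(vv[1,1]);pr=q@a;print("   top ray mean",T.mean(0).round(4),"ang",np.degrees(np.arctan2(a[1],a[0])),pr.min(),pr.max(), "mid",(T[:,:2].mean(0)+a*(pr.min()+pr.max())/2).round(4))
for p in [(281,137),(535,134),(523,249),(283,253)]: print("railcorner",ray(c,*p,.022).round(4))
m=(W[...,2]>.0195)&(W[...,2]<.0245)&(abs(W[...,0]-.53)<.15)&(abs(W[...,1])<.09)
v,u=np.nonzero(m);P=W[m];r=cv2.minAreaRect(P[:,:2].astype(np.float32));print("railtop rect",r)
print("TCP axis proj at z .072/.022",proj(c,[[.4642,-.0091,.17],[.4642,-.0091,.072],[.4642,-.0091,.022]]))
print("beaker",ray(c,208,132,0),ray(c,200,137,.046))
# side check
for n in("side","scene"):
    print(n,proj(d[n],[[.462,-.01,.072]]))
E
```

```text
yel [[304.0, 166.0], [509.0, 162.0], [509.0, 180.0], [304.0, 184.0]] [0.5359 0.0325 0.027 ] [np.float64(0.0147), np.float64(0.1654)] ang -1.16 zmed 0.0279
   cloud mean [0.542  0.0328 0.0277]
blue [[357.0, 216.0], [516.0, 213.0], [517.0, 246.0], [358.0, 249.0]] [ 0.5642 -0.0184  0.022 ] [np.float64(0.0293), np.float64(0.1345)] ang -0.99 zmed 0.0234
   cloud mean [ 0.5628 -0.0178  0.0234]
red [[311.0, 280.0], [315.0, 211.0], [333.0, 212.0], [329.0, 281.0]] [ 0.4655 -0.0138  0.072 ] [np.float64(0.0132), np.float64(0.0528)] ang 84.11 zmed 0.0719
   cloud mean [ 0.4654 -0.0127  0.0712]
   top n 907 [ 0.4653 -0.014   0.0719]
   top ray mean [ 0.4653 -0.014   0.072 ] ang 83.37057252348473 -0.026230489954646163 0.024179464668966134 mid [ 0.4652 -0.015 ]
railcorner [0.4354 0.0647 0.022 ]
railcorner [0.6395 0.0593 0.022 ]
railcorner [ 0.6398 -0.0375  0.022 ]
railcorner [ 0.4308 -0.0333  0.022 ]
railtop rect ((0.512352466583252, 0.014219347387552261), (0.11470621079206467, 0.2616032063961029), 84.71451568603516)
TCP axis proj at z .072/.022 [[319.47314607 295.95786995]
 [320.03398878 240.91531204]
 [320.19948821 224.6727695 ]]
beaker [0.37103183 0.070702   0.        ] [0.37739503 0.0674132  0.046     ]
side [[375.42666872 264.87955816]]
scene [[320.20046277 292.6878025 ]]
```

Call:
servo_tool:
  motion: [25,-6,1,4,55,-6,1,4,85,-6,1,4,110,-6,1,4,123,-6,1,4,123,-6,1,4]
  gripper: 1

```text
time_s: 3.42
ee_pos: [0.4653, -0.0152, 0.0474]
eef_rot: [-3.14, 1.57, 3.036]
force: [-1.1, 0.4, 0.7]
grip_width: 0.0941
```

Call:
servo_tool:
  motion: [0,0,0,0,0,0,0,0,0,0,0,0,0,0,0,0,0,0,0,0]
  gripper: 0
  force: 40

```text
time_s: 4.05
ee_pos: [0.4656, -0.0153, 0.0475]
eef_rot: [-0.026, 1.571, -0.134]
force: [-0.6, 0.2, -0.2]
grip_width: 0.0477
```

Call:
servo_tool:
  motion: [0,0,0,0,0,0,0,0,0,0,0,0,0,0,0,0,0,0,0,0,0,0,0,0,0,0,0,0]

```text
time_s: 4.92
ee_pos: [0.4646, -0.0152, 0.0474]
eef_rot: [-3.128, 1.568, 3.048]
force: [-7.1, 1.0, 5.9]
grip_width: 0.0186
```

Call:
servo_tool:
  motion: [0,0,0,0,0,0,0,0,0,0,0,0]

```text
time_s: 5.3
ee_pos: [0.4646, -0.0152, 0.0474]
eef_rot: [-3.141, 1.569, 3.034]
force: [-6.8, -0.1, 6.0]
grip_width: 0.0192
```

Call:
servo_tool:
  motion: [0,0,0,7,0,0,0,14,0,0,0,21,0,0,0,28,0,0,0,35,0,0,0,42,0,0,0,49,0,0,0,56,0,0,0,63,0,0,0,69,0,0,0,74,0,0,0,77,0,0,0,77]

```text
time_s: 6.92
ee_pos: [0.4662, -0.0166, 0.0475]
eef_rot: [0.475, 1.568, -0.978]
force: [3.8, -12.9, -5.9]
grip_width: 0.0192
```

```bash
python3 - <<'E'
from st import *
o,R=pose();print(o['force'],o['moment'],o['ee_pos'],np.degrees(np.arctan2(R[1,2],R[0,2])),o['grip_width'],o['qpos'])
c=ctrl.camera("wrist");cv2.imwrite("pics/d.png",c["color"][:,:,::-1])
c=ctrl.camera("side");cv2.imwrite("pics/d_s.png",cv2.resize(c["color"][230:340,270:450,::-1],None,fx=4,fy=4))
E
```

```text
[  3.83330098 -12.92691855  -5.94898733] [-2.52966364 -0.69652808  0.12146332] [ 0.46618393 -0.016632    0.04746384] -83.21317108142847 0.019174875788710927 [-0.11295629  0.32352992  1.90305444 -0.00270554  0.91318397  1.34103766]
```

View pics/d.png

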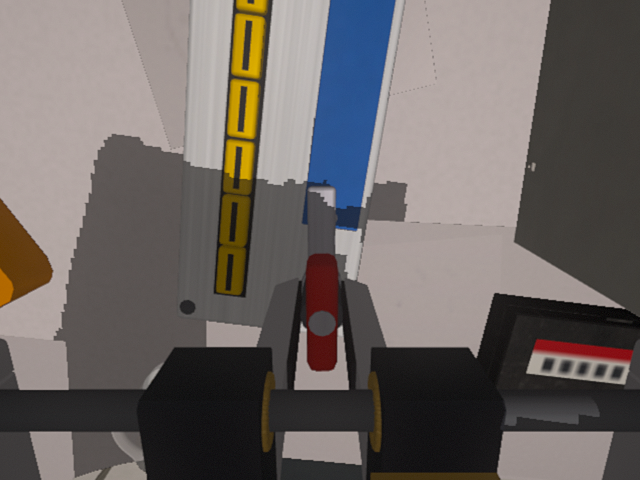

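View pics/d_s.png

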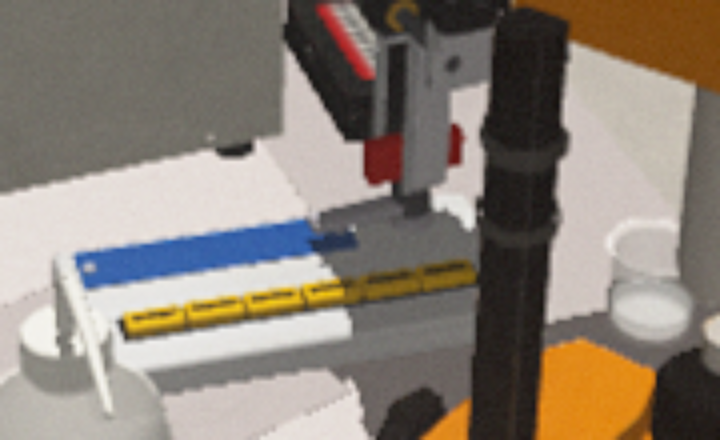

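The keeper wing and finger now point along the rail, at about 1.43 rad. The wing is centred at (321,310) in the wrist view, with the finger tip at (321,190), clear of the strip.

Call:
servo_tool:
  motion: [0,0,0,0,0,0,0,0,0,0,0,0,-20,0,0,0,-60,0,0,0,-110,0,0,0,-140,0,0,0,-140,0,0,0]
  gripper: 0.6

```text
time_s: 8.02
ee_pos: [0.4663, -0.0152, 0.1894]
eef_rot: [1.361, 1.567, -0.09]
force: [0.6, 0.8, -0.8]
grip_width: 0.0563
```

```bash
python3 - <<'E'
from st import *
o,R=pose();print(o['force'],o['ee_pos'],R.round(3),np.degrees(np.arctan2(R[1,2],R[0,2])),o['grip_width'])
c=ctrl.camera("wrist");cv2.imwrite("pics/e.png",c["color"][:,:,::-1])
pickle.dump(c,open("e.pkl","wb"))
E
```

```text
[ 0.56993989  0.78553701 -0.82221759] [ 0.46633637 -0.01522571  0.18936924] [[ 0.004  0.993  0.119]
 [-0.     0.119 -0.993]
 [-1.     0.004  0.001]] -83.17187888602598 0.05632713694243147
```

View pics/e.png

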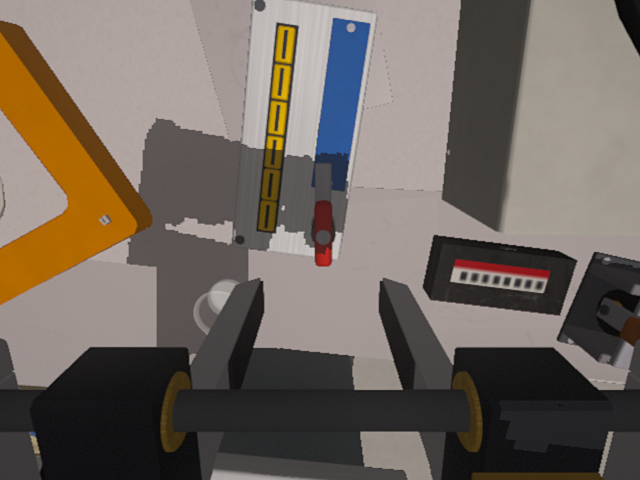

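Call:
servo_tool:
  motion: [0,-10,30,-8,0,-20,65,-17,0,-31,101,-27,0,-42,137,-37,0,-53,173,-47,0,-64,208,-57,0,-75,243,-67,0,-83,270,-75,0,-89,288,-77,0,-89,288,-77,0,-89,288,-77]
  gripper: 0.75

```text
time_s: 9.45
ee_pos: [0.4113, -0.311, 0.1866]
eef_rot: [2.432, 1.569, 2.323]
force: [-0.5, -0.2, 0.3]
grip_width: 0.0707
```

```bash
python3 - <<'E'
from st import *
o,R=pose();print(o['force'],o['ee_pos'],R.round(3),np.degrees(np.arctan2(R[1,2],R[0,2])),o['grip_width'])
c=ctrl.camera("wrist");cv2.imwrite("pics/f.png",c["color"][:,:,::-1])
pickle.dump(c,open("f.pkl","wb"))
W=cloud(c)
hsv=cv2.cvtColor(c["color"],cv2.COLOR_RGB2HSV);H,S,V=[hsv[...,i].astype(int) for i in range(3)]
def fit(m,h,nm):
    k,l,st,_=cv2.connectedComponentsWithStats(m.astype(np.uint8));i=1+st[1:,4].argmax();v,u=np.nonzero(l==i)
    Q=np.array([ray(c,a,b,h)[:2] for a,b in zip(u,v)],np.float32);r=cv2.minAreaRect(Q);print(nm,st[i],r,np.nanmedian(W[v,u],0).round(4))
B=(abs(W[...,1]+.31)<.08)&(abs(W[...,0]-.412)<.08)
fit((H>3)&(H<20)&(S>90)&(W[...,2]>.102)&(W[...,2]<.114)&B,.108,"handle")
fit((W[...,2]>.062)&(W[...,2]<.07)&B&(S<80),.066,"plate")
E
```

```text
[-0.52724206 -0.18454325  0.25044148] [ 0.41129843 -0.31098437  0.18662186] [[-0.001  0.108  0.994]
 [ 0.001  0.994 -0.108]
 [-1.     0.001 -0.001]] -6.225094992827956 0.07072610210829776
handle [ 307  197   32  110 3197] ((0.41283512115478516, -0.31447213888168335), (0.07863736152648926, 0.020838482305407524), 84.06298065185547) [ 0.4129 -0.3125  0.1082]
plate [ 272  203   36   71 2434] ((0.3869481384754181, -0.3130094110965729), (0.057526472955942154, 0.027290022000670433), 83.8313980102539) [ 0.3872 -0.3117  0.0665]
```

View pics/f.png

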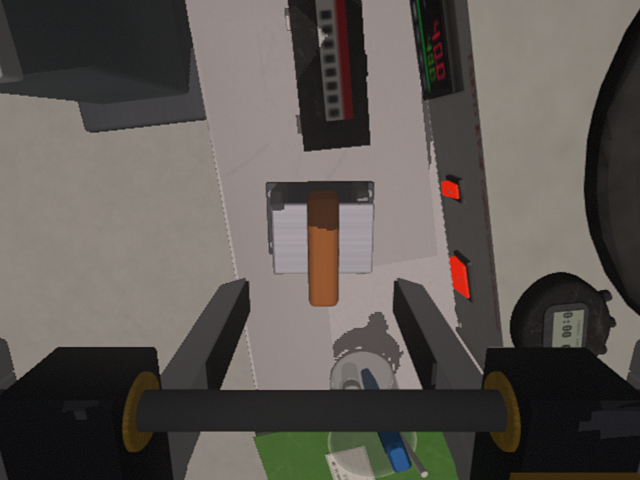

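Call:
servo_tool:
  motion: [25,-3,2,0,55,-3,2,0,85,-3,2,0,108,-3,2,0,117,-3,2,0,117,-3,2,0]

```text
time_s: 10.25
ee_pos: [0.4132, -0.3146, 0.0705]
eef_rot: [2.544, 1.57, 2.437]
force: [-0.2, 0.0, 0.5]
grip_width: 0.0705
```

Call:
servo_tool:
  motion: [0,0,0,0,0,0,0,0,0,0,0,0,0,0,0,0,0,0,0,0,0,0,0,0,0,0,0,0,0,0,0,0]
  gripper: 0
  force: 60

```text
time_s: 11.25
ee_pos: [0.413, -0.315, 0.0705]
eef_rot: [-2.922, 1.571, -3.03]
force: [-2.1, 0.4, 2.1]
grip_width: 0.0214
```

Call:
servo_tool:
  motion: [-5,0,0,0,-20,0,0,0,-45,0,0,0,-75,0,0,0,-105,0,0,0,-120,0,0,0,-120,0,0,0]

```text
time_s: 12.12
ee_pos: [0.4132, -0.3152, 0.1912]
eef_rot: [-0.616, 1.569, -0.724]
force: [-0.1, -0.2, -4.1]
grip_width: 0.0217
```

```bash
python3 - <<'E'
from st import *
o,R=pose();print(o['force'],o['ee_pos'],R.round(3),np.degrees(np.arctan2(R[1,2],R[0,2])),o['grip_width'])
for f in("c","e"):
    c=pickle.load(open(f+".pkl","rb")); c=c.get("wrist",c) if "wrist" in c else c
    W=cloud(c);hsv=cv2.cvtColor(c["color"],cv2.COLOR_RGB2HSV);H,S,V=[hsv[...,i].astype(int) for i in range(3)]
    for nm,m,h in(("yel",(H>20)&(H<33)&(S>120),.027),("blue",(H>100)&(H<125)&(S>120),.022)):
        m=m&(abs(W[...,1]-.01)<.06)&(W[...,0]>.43)&(W[...,0]<.66)&(W[...,2]<.04)
        v,u=np.nonzero(m);Q=np.array([ray(c,a,b,h)[:2] for a,b in zip(u,v)],np.float32)
        print(f,nm,cv2.minAreaRect(Q),np.nanmedian(W[m][:,2]))
c=ctrl.camera("wrist");cv2.imwrite("pics/g.png",c["color"][:,:,::-1])
c=ctrl.camera("side");cv2.imwrite("pics/g_s.png",cv2.resize(c["color"][100:340,250:450,::-1],None,fx=2.5,fy=2.5))
pickle.dump(c,open("g.pkl","wb"))
E
```

```text
[-0.12129931 -0.21259732 -4.13440871] [ 0.41322754 -0.31516286  0.19120856] [[ 0.001  0.108  0.994]
 [-0.001  0.994 -0.108]
 [-1.    -0.001  0.001]] -6.182637305570951 0.021663890616845993
c yel ((0.5359364748001099, 0.03250826150178909), (0.014593481086194515, 0.16638024151325226), 88.83757019042969) 0.027936936256863002
c blue ((0.5634160041809082, -0.018367396667599678), (0.02900770865380764, 0.1341315358877182), 89.00626373291016) 0.023364955521861772
e yel ((0.5358513593673706, 0.03182763606309891), (0.014708148315548897, 0.1665661334991455), 88.90674591064453) 0.02800017575094578
e blue ((0.5632718205451965, -0.018221108242869377), (0.029177261516451836, 0.13408908247947693), 88.95538330078125) 0.023367203698433522
```

View pics/g.png

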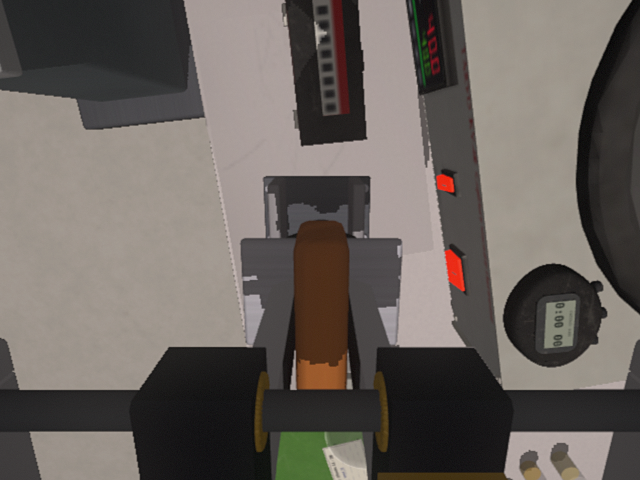

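View pics/g_s.png

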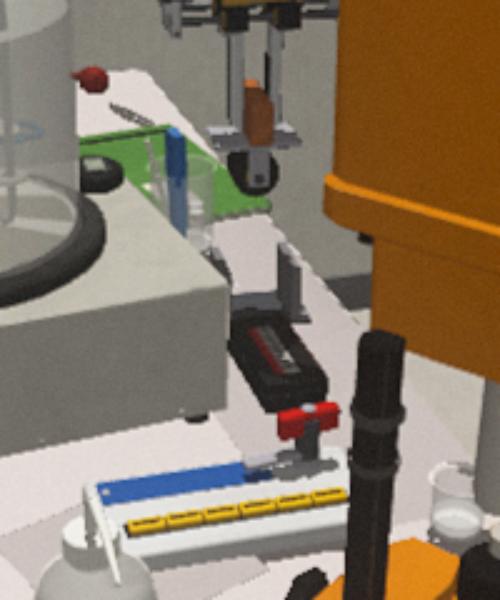

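Call:
servo_tool:
  motion: [0,20,-1,-1,0,55,-2,-2,0,95,-3,-3,0,135,-4,-4,0,175,-5,-5,0,215,-6,-5,0,255,-7,-5,0,295,-8,-5,0,330,-9,-5,0,350,-10,-5,25,350,-10,-5,50,350,-10,-5,71,350,-10,-5,71,350,-10,-5,71,350,-10,-5]

```text
time_s: 14.1
ee_pos: [0.4408, 0.0344, 0.12]
eef_rot: [0.095, 1.57, 0.075]
force: [0.9, -0.4, -2.3]
grip_width: 0.0217
```

```bash
python3 - <<'E'
from st import *
o,R=pose();print(o['force'],o['ee_pos'],R.round(3),np.degrees(np.arctan2(R[1,2],R[0,2])),o['grip_width'])
c=ctrl.camera("wrist");cv2.imwrite("pics/i.png",c["color"][:,:,::-1])
c=ctrl.camera("side");cv2.imwrite("pics/i_s.png",cv2.resize(c["color"][200:360,270:470,::-1],None,fx=3.5,fy=3.5))
E
```

```text
[ 0.88582054 -0.40115154 -2.30106275] [0.44077376 0.03439098 0.12002493] [[ 0.    0.02  1.  ]
 [ 0.    1.   -0.02]
 [-1.    0.    0.  ]] -1.1506575393760154 0.02172270632748868
```

View pics/i.png

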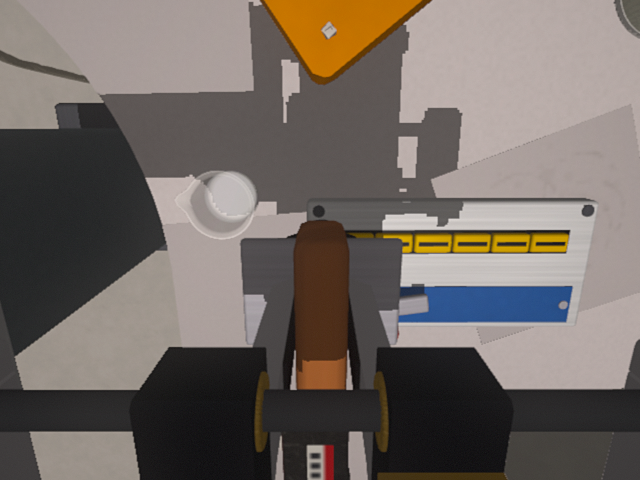

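View pics/i_s.png

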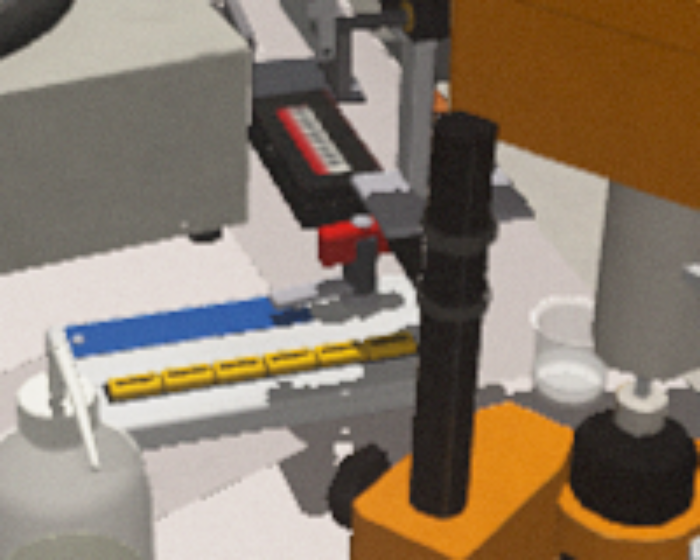

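Call:
servo_tool:
  motion: [12,0,0,0,24,0,0,0,33,0,0,0,36,0,0,0,38,0,0,0,39,0,0,0,39,0,0,0]

```text
time_s: 15.08
ee_pos: [0.4422, 0.034, 0.0823]
eef_rot: [-0.007, 1.567, -0.028]
force: [-3.4, 0.0, 17.5]
grip_width: 0.0216
```

Call:
servo_tool:
  motion: [0.5,0,2,0,0.5,0,8,0,0.5,0,16,0,0.5,0,24,0,0.5,0,32,0,0.5,0,40,0]

```text
time_s: 15.82
ee_pos: [0.4832, 0.0332, 0.0824]
eef_rot: [0.001, 1.565, -0.02]
force: [-1.2, -0.5, 21.1]
grip_width: 0.0214
```

Call:
servo_tool:
  motion: [0,0,8,0,0,0,16,0,0,0,24,0,0,0,32,0,0,0,40,0,0,0,48,0,0,0,56,0,0,0,64,0]

```text
time_s: 16.82
ee_pos: [0.5471, 0.0319, 0.0825]
eef_rot: [0.006, 1.565, -0.014]
force: [-0.7, -0.0, 17.3]
grip_width: 0.0212
```

Call:
servo_tool:
  motion: [0.5,0,8,0,0.5,0,16,0,0.5,0,24,0,0.5,0,32,0,0.5,0,40,0,0.5,0,48,0]

```text
time_s: 17.58
ee_pos: [0.5951, 0.0309, 0.0825]
eef_rot: [0.007, 1.565, -0.014]
force: [-0.6, 0.2, 20.3]
grip_width: 0.0217
```

Call:
servo_tool:
  motion: [0,0,8,0,0,0,16,0,0,0,24,0,0,0,30,0,0,0,33,0,0,0,33,0]

```text
time_s: 18.32
ee_pos: [0.628, 0.0302, 0.0823]
eef_rot: [0.013, 1.564, -0.008]
force: [0.5, -0.1, 15.8]
grip_width: 0.022
```

```bash
cat > lk.py <<'E'
from st import *
import sys
o,R=pose();print(o['force'],o['ee_pos'],R.round(3),np.degrees(np.arctan2(R[1,2],R[0,2])),o['grip_width'])
a=np.radians(-1.12);X=np.array([np.cos(a),np.sin(a)]);Y=np.array([-X[1],X[0]]);C=np.array([.5359,.0322])
for n in("wrist","side"):
    c=ctrl.camera(n);W=cloud(c);q=W[...,:2]-C;sx=q@X;sy=q@Y
    hsv=cv2.cvtColor(c["color"],cv2.COLOR_RGB2HSV);yl=(hsv[...,0]>20)&(hsv[...,0]<33)&(hsv[...,1]>110)
    ref=(abs(sy+.017)<.006)&(abs(sx)<.1)&(W[...,2]<.035)&(W[...,2]>.01)
    print(n,"railtop",np.median(W[ref][:,2]).round(4),[ (int(m.sum()),np.median(W[m][:,2]).round(4) if m.any() else None) for m in [(abs(sx-x)<.012)&(abs(sy)<.012)&yl&(W[...,2]<.04) for x in np.arange(-.07,.08,.028)]])
    cv2.imwrite(f"pics/{sys.argv[1]}_{n}.png",c["color"][:,:,::-1] if n=="wrist" else cv2.resize(c["color"][200:360,270:470,::-1],None,fx=3.5,fy=3.5))
E
python3 lk.py j
```

```text
[ 0.50679739 -0.06682951 15.84158765] [0.62799329 0.0301822  0.08229785] [[ 0.006  0.021  1.   ]
 [-0.     1.    -0.021]
 [-1.     0.     0.006]] -1.1876222426209044 0.022012664681704663
wrist railtop 0.0225 [(461, np.float64(0.023)), (457, np.float64(0.023)), (458, np.float64(0.023)), (441, np.float64(0.023)), (228, np.float64(0.023)), (0, None)]
side railtop 0.0218 [(43, np.float64(0.0222)), (49, np.float64(0.0223)), (49, np.float64(0.0224)), (51, np.float64(0.0223)), (49, np.float64(0.0225)), (9, np.float64(0.0222))]
```

View pics/j_wrist.png

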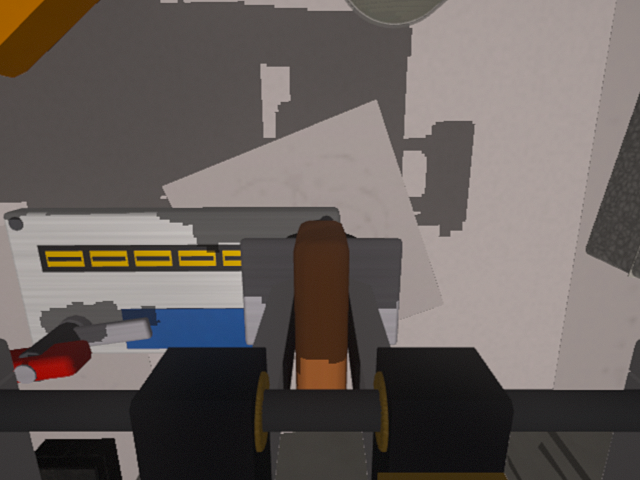

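View pics/j_side.png

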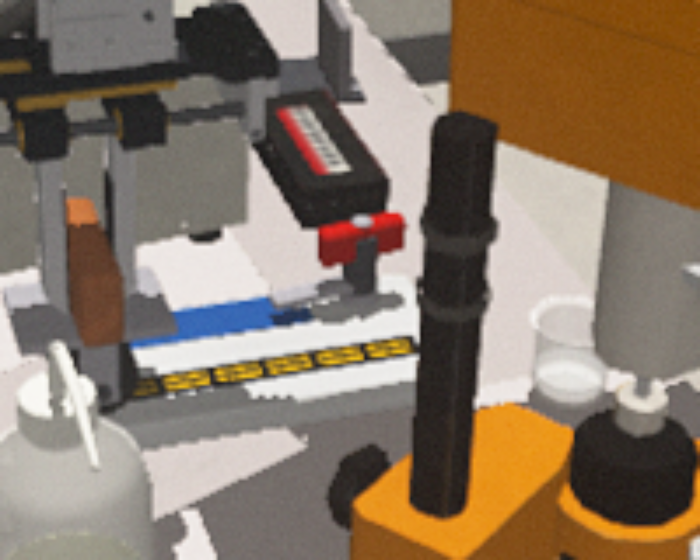

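Call:
servo_tool:
  motion: [-10,0,0,0,-35,0,0,0,-70,0,0,0,-110,0,0,0,-110,-1,-30,0,-110,-2,-70,0,-110,-3,-115,0,-110,-4,-155,0,-110,-4,-185,0,-110,-20,-198,0,-110,-55,-199,1,-110,-95,-200,2,-110,-140,-201,3,-110,-185,-203,4,-110,-230,-204,5,-110,-275,-206,5,-110,-315,-207,5,-110,-340,-208,5,-110,-350,-208,5,-110,-350,-208,5]

```text
time_s: 20.92
ee_pos: [0.4104, -0.3156, 0.1892]
eef_rot: [2.401, 1.57, 2.293]
force: [0.5, 1.0, -4.0]
grip_width: 0.0212
```

```bash
cat >k.py <<'E'
from st import *
import sys
print(delta([.413,-.315,.0705]))
o,R=pose();print(o['force'],o['ee_pos'],np.degrees(np.arctan2(R[1,2],R[0,2])),o['grip_width'])
c=ctrl.camera("wrist");cv2.imwrite(f"pics/{sys.argv[1]}.png",c["color"][:,:,::-1])
c=ctrl.camera("side");cv2.imwrite(f"pics/{sys.argv[1]}_s.png",cv2.resize(c["color"][100:340,250:450,::-1],None,fx=2.5,fy=2.5))
E
python3 k.py k
```

```text
[118.7   0.9   2.6]
[ 0.51302075  0.96097084 -3.99852221] [ 0.4104004  -0.31563835  0.18922235] -6.220663338441964 0.0211628873629714
```

View pics/k.png

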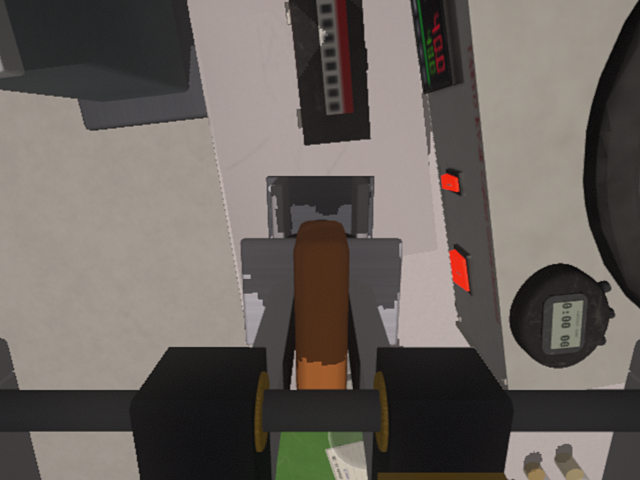

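View pics/k_s.png

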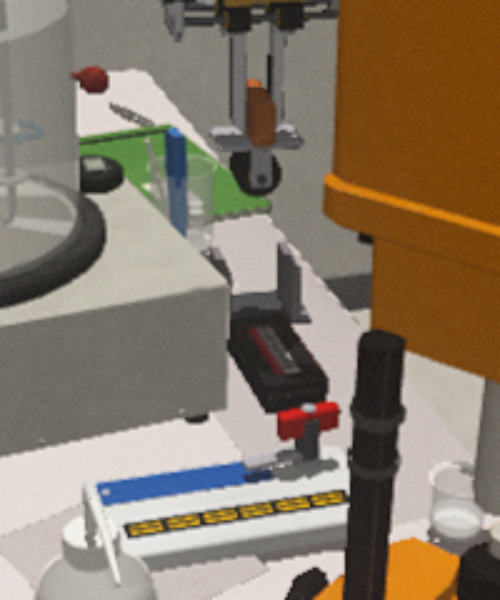

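Call:
servo_tool:
  motion: [0,1,2.5,0,15,1,2.5,0,40,1,2.5,0,65,1,2.5,0,90,1,2.5,0,106,1,2.5,0,113,1,2.5,0,116,1,2.5,0,117,1,2.5,0,117,1,2.5,0]

```text
time_s: 22.28
ee_pos: [0.4133, -0.3148, 0.0729]
eef_rot: [-0.65, 1.57, -0.758]
force: [-0.8, -0.0, -3.1]
grip_width: 0.0217
```

Call:
servo_tool:
  motion: [1,0,0,0,1.8,0,0,0,1.8,0,0,0]

```text
time_s: 22.65
ee_pos: [0.4132, -0.3147, 0.0706]
eef_rot: [-1.969, 1.571, -2.077]
force: [-0.2, -0.4, -3.2]
grip_width: 0.0215
```

Call:
servo_tool:
  motion: [0.5,0,0,0,1,0,0,0,1,0,0,0]

```text
time_s: 23.02
ee_pos: [0.4132, -0.3147, 0.0705]
eef_rot: [-0.735, 1.57, -0.843]
force: [-3.9, 2.1, 7.6]
grip_width: 0.0217
```

Seated: the force turned upward. Releasing.

Call:
servo_tool:
  motion: [-0.5,0,0,0,-0.5,0,0,0,-0.5,0,0,0,-0.5,0,0,0,-0.5,0,0,0,-0.5,0,0,0,-20,0,0,0,-55,0,0,0,-95,0,0,0,-130,0,0,0,-130,0,0,0]
  gripper: 0.75

```text
time_s: 24.4
ee_pos: [0.4139, -0.3153, 0.2021]
eef_rot: [-0.615, 1.566, -0.723]
force: [0.0, -0.1, 0.2]
grip_width: 0.0703
```

```bash
python3 k.py l
```

```text
[131.6   0.6  -1.4]
[ 0.01742498 -0.12703241  0.220532  ] [ 0.41388519 -0.31531226  0.20211571] -6.1818068204308485 0.07031715209265117
```

View pics/l.png

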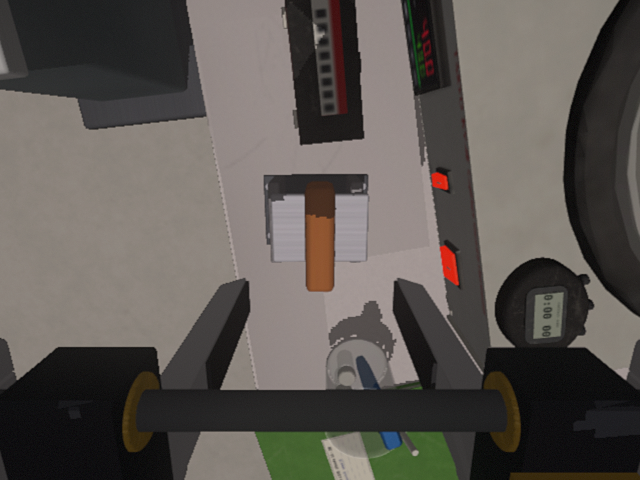

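View pics/l_s.png

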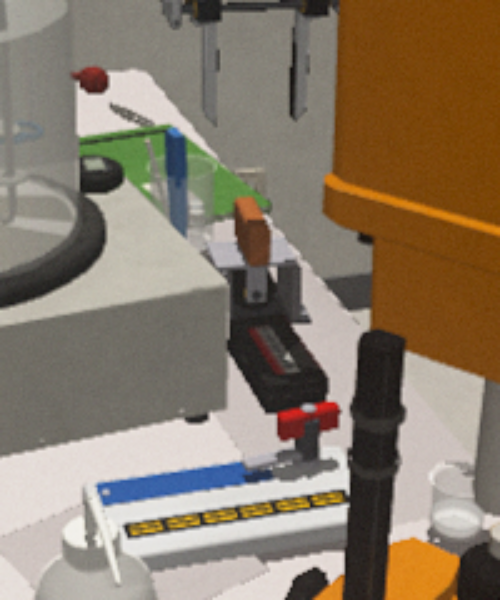

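```bash
python3 - <<'E'
from st import *
a=np.radians(-1.12);X=np.array([np.cos(a),np.sin(a)]);Y=np.array([-X[1],X[0]]);C=np.array([.5359,.0322])
c=ctrl.camera("side");W=cloud(c);q=W[...,:2]-C;sx=q@X;sy=q@Y
hsv=cv2.cvtColor(c["color"],cv2.COLOR_RGB2HSV);yl=(hsv[...,0]>20)&(hsv[...,0]<33)&(hsv[...,1]>110)
print([(int(m.sum()),np.median(W[m][:,2]).round(4)) for m in [(abs(sx-x)<.012)&(abs(sy)<.012)&yl&(W[...,2]<.04) for x in np.arange(-.07,.08,.028)]])
hm=(hsv[...,0]<20)&(hsv[...,1]>100)&(abs(W[...,1]+.31)<.06)&(abs(W[...,0]-.412)<.04)&(W[...,2]>.104)
print("handle top",np.median(W[hm],0))
m=((hsv[...,0]<8)|(hsv[...,0]>172))&(hsv[...,1]>130)&(W[...,2]>.05)&(W[...,2]<.08)&(abs(W[...,0]-.465)<.04)&(abs(W[...,1]+.015)<.04)
print("wing",cv2.minAreaRect(W[m][:,:2].astype(np.float32)))
print(ctrl.hand_in())
E
```

```text
[(45, np.float64(0.022)), (43, np.float64(0.0222)), (47, np.float64(0.0223)), (45, np.float64(0.0226)), (49, np.float64(0.0223)), (48, np.float64(0.0219))]
handle top [ 0.41567177 -0.29821543  0.10904066]
wing ((0.46491190791130066, -0.014190003275871277), (0.050774745643138885, 0.013853832148015499), 5.7384724617004395)
the job is handed in; nothing more can be done
None
```

The job is done and handed in at about 24.5 s of the 72 s allowed.

- **Keeper:** I turned the red knob clockwise about 77° by its wing. The last check puts the wing about 6° from world x, so the keeper is near 1.45 rad. The finger lies beside the strip.
- **Rolling:** I took the roller from its stand, landed the wheel on the flat before link 0, and rolled it to the flat past link 5. It was one pass without lifting, at about 20–25 N by the readings.
- **Links:** after the pass all six read 21.9–22.6 mm high, against a rail top of about 22 mm. The depth noise is about as large as the 0.5 mm that a seated link stands proud.
- **Roller:** it is back in its stand. The handle top reads 109 mm, against 108 mm before.
- **Other objects:** the pictures show no sign that the bottle, beakers or case moved. I did not measure their final positions. The gripper is open and clear above the stand.

No check failed or disagreed.

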